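# Strip the tea kettle for washing up

## Robot

A 6-joint arm with a two-finger parallel gripper is mounted at the origin on the work surface. World frame = base frame: x ahead of the robot, y to its left, z up, the work surface at z = 0. Lengths are in m, angles in rad, forces in N, time in s.
With the tool pointing down it reaches from about 0.4 to 0.925 m from the base axis. Payload 12.5 kg.
Tool frame: the origin (TCP) lies on the centre line of the jaws, within the pads' length; the fingertips stand 8 mm ahead of it and the grasp point (between the pads) lies 11 mm behind it; y points along the fingers, x is the direction in which the jaws open and shut, and the axes are right-handed (so a half turn about y gives the same grasp; the last joint's range is limited). The gripper opens to 95 mm and grips with 3 to 60 N. Pads are 20 mm wide; open, the fingers measure 119 mm over their backs; the gripper's body (75 mm by 180 mm) begins 59 mm behind the grasp point.
Start: joints at [1.142, 0.491, 1.559, -0, 1.092, -0.106], TCP at [0.198, 0.593, 0.223] pointing down, gripper open.
Joint ranges: [-3.1, 3.1], [-0.84, 2.19], [0.05, 2.79], [-1.13, 4.28], [0.06, 2.93], [-2.69, 2.69]. Speed limits (rad/s): [2.22, 2.22, 2.79, 3.14, 3.14, 3.14].

## Interface

Orientations are given as [roll, pitch, yaw] about the fixed x, y, z axes, in that order (R = Rz(yaw) Ry(pitch) Rx(roll)).
In Python, from station import arm gives the robot as it stands.
- The arm moves only by the shell command python3 -m jog 'ROWS'. ROWS is JSON, a list of rows, each an object with "gripper": the opening, from 0 (shut) to 1 (fully open); "linear": the shift along the tool's x, y, z in mm, a list of three; "yaw": the turn about the tool's y in degrees. In form: [{"gripper": gripper, "linear": [dx, dy, dz], "yaw": yaw}, ...]. A call has 1 to 8 rows; each row is the pose to reach, as a shift and turn from the pose commanded when the call began, along the tool's axes at that moment; what a row does not reach only later rows make up. A row lasts 1/10 s, in which the tool goes at most 50 mm and 8.59 degrees, less where a joint would pass 70% of its speed; a pose out of reach is approached as far as the arm can. A call with a gripper value outside its range is refused whole. The fingers move at their own pace and stop on an object; the grip force is fixed at half the most. Time passes only in rows, so rows that repeat a pose let the fingers close. It gives the time, the measured TCP pose, the force and the opening at its end, in the units of the state.
- arm.sense(): the state, without advancing time (a new reading comes with each control period).
- arm.get_image(name): name is "scene" or "top"; returns a dict with "color" (420x560x3 uint8, blue, green, red), "depth" (420x560 float32, m along the optical axis (not along the pixel's ray), 0 where there is no reading), "fx", "fy", "cx", "cy" (pixels), "R" (3x3) and "t" (3): a world point X has camera coordinates R X + t. Camera axes: x right, y down, z forward; pixel columns grow to the right and rows downward; lengths in m; the calibration is good to about 2 mm. A picture is of the moment at which its call begins.
- arm.finish_job(): hands the job in, once; it reports no verdict.
The state is a dict: "time": time; "joints": joint angles; "dq": joint speeds; "tau": joint torques, N m; "ee_pos": TCP position; "tcp_rot": TCP orientation; "force": force on the tool from outside, world axes, zero at the start; "ft_torque": the same for the moment, N m; "gripper_width": opening from 0.0 (shut) to 1.0 (fully open).
Only numpy, scipy, OpenCV 4.12 (cv2) and the standard library are available. Lean on these libraries where they do the work, as an engineer would, in place of code of your own. Each camera call takes 0.05 s, during which the arm holds its last target.

## Task

The glass tea kettle is empty and its loose parts need washing. Squeeze the two side tabs of its lid together to free the lid, lift it off and set it gently, grip side up, on the oven pan; then lift the infuser basket straight out by its bar and stand it upright on the pan beside the lid. Leave the kettle standing on its power base and do not disturb the tumbler or the pinch pot.

Things in the scene. Friction and masses are not known exactly. Their poses are not given: they have to be found in the camera images.
- kettle: Electric tea kettle (1.15 kg, loose) on a fixed round power base 160 mm across, 22 mm high. Glass jug 152 mm across; black collar 121 mm across round a mouth 94 mm across, its rim 150 mm above the origin. Origin: centre of the jug's underside, 22 mm above the counter. +x points to the pouring lip (88 mm out), -x to the handle (131 mm out, its top level with the rim).
- lid: Lid, 0.13 kg: steel cap 113 mm across lying on the collar's rim, its skirt 91 mm across and 18 mm deep inside the mouth. Each side tab works a bolt caught under the collar's lip: the lid lifts straight up only while both tabs are pressed in. Origin: centre of the skirt's lower edge, 37 mm under lid_grip; z up, y through both tabs. At the start its axes are parallel to the kettle's.
- lid_grip (a point): Centre of the lid's grip, between its tabs: 13 mm above the cap's top, 19 mm above the kettle's rim. Lid's axes. A fixed black block (44 mm in x, 34 in y, standing 26 above the cap) is flanked on its +y and -y faces by two upright grey tabs, 28 mm wide in x, 1 to 24 mm above the cap. Over their outer faces they measure 56 mm at rest, 44 mm when both are pressed against the block.
- tab_left (a joint): Inward travel of the tab on the lid's +y side: 0 sprung out and latched, 0.006 m pressed home. Its spring pushes out with 3 N at rest and 6 N when pressed home.
- tab_right (a joint): The same for the tab on the lid's -y side.
- infuser: Infuser, 0.12 kg: perforated steel basket 78 mm across, 84 mm high, flat bottom, 89 mm flange at its top, by which it hangs loose on a ledge inside the kettle's collar, hidden until the lid is off; it lifts straight out. Origin: centre of its bottom, 96 mm under infuser_bar and, in the kettle, 105 mm below the rim. Same axes as infuser_bar.
- infuser_bar (a point): Centre of the infuser's lifting bar, which crosses its open top along x (within 0.5 rad of the kettle's x): 74 mm long, 10 wide (y), 12 high, its top 3 mm and this point 9 mm below the collar's rim. Beside the bar the basket is open for 31 mm either way and to 36 mm under this point, so partly opened fingers fit into the mouth on both sides of the bar. z up.
- pan_floor (a point): Centre of the flat inside floor, 3 mm above the counter, of a plain aluminium toaster-oven pan that does not move: inside 254 mm along its x and 194 mm along y, rim 11 mm above this floor, 272 x 212 mm over the rim. Lid and infuser fit side by side along its x.
- tumbler: Glass tumbler, 74 mm across, 105 mm high, on the counter; origin at the centre of its underside. To be left alone.
- pinch_pot: White ceramic pinch pot, 72 mm across, 38 mm high, on the counter; origin at the centre of its underside. To be left alone.
Things that resemble listed ones, but are neither listed nor needed, are in the scene too. Leave any turquoise look-alike of the lid alone.

How it is judged:
By the outcome, as a careful person would: the job done as asked, in the order asked, and still so for the second after the job is handed in, with the robot touching nothing.
It also fails if it takes over 72 s, if anything falls off the work surface, if the arm or the gripper's body presses on something with over 40 N, if the wrist force passes 120 N, or if a joint passes its speed limit or range.

## Working session

There is one attempt and no reset: what is moved stays moved. The work goes in short steps, Python scripts to look and compute and a shell command to move; the robot and the scene stay as the last step left them, time stands still between calls to the robot, and variables do not carry over. Pictures are saved under pics/ and viewed, and the job is handed in when it is done.

```bash
ls; mkdir -p pics; python3 - <<'E'
from station import arm
import cv2,numpy as np
print(arm.sense())
for n in("scene","top"):
    d=arm.get_image(n); cv2.imwrite(f"pics/{n}0.png",d["color"]); np.savez(f"{n}0.npz",**d)
    print(n,d["fx"],d["cx"],d["cy"],d["R"],d["t"])
E
```

```text
pics
{'time': 0.0, 'joints': array([ 1.14240165e+00,  4.91546263e-01,  1.55946004e+00, -1.07199066e-05,
        1.09169276e+00, -1.05601958e-01]), 'dq': array([-1.92013409e-04,  2.35647520e-04, -2.02155706e-04,  7.49030369e-05,
        2.54007977e-03, -2.05165101e-03]), 'tau': array([ 1.23750931e-03, -6.12653661e+01, -2.58179158e+01,  6.92414911e-02,
        4.82725224e-02, -7.14011480e-05]), 'ee_pos': array([0.19814232, 0.59250812, 0.22206636]), 'tcp_rot': array([-1.57068916e+00,  1.10124727e-03,  1.24800861e+00]), 'force': array([-0.38554244, -0.42209383, -0.04070866]), 'ft_torque': array([0.00659709, 0.05612322, 0.01581981]), 'gripper_width': 1.0013761009570148}
scene 382.61174617785815 277.67912054097684 208.55050867358784 [[ 0.65206966  0.75796758 -0.01703844]
 [ 0.46593354 -0.41836277 -0.77966565]
 [-0.59808954  0.50045754 -0.62596418]] [-0.46524714 -0.16145941  1.32786509]
top 440.97245268393186 281.742847407415 214.81523400401582 [[ 0.02342839 -0.99968943  0.0084941 ]
 [-0.99223671 -0.02429007 -0.12196843]
 [ 0.12213688 -0.00557063 -0.99249763]] [0.06952198 0.66237187 0.96444282]
```

View pics/scene0.png

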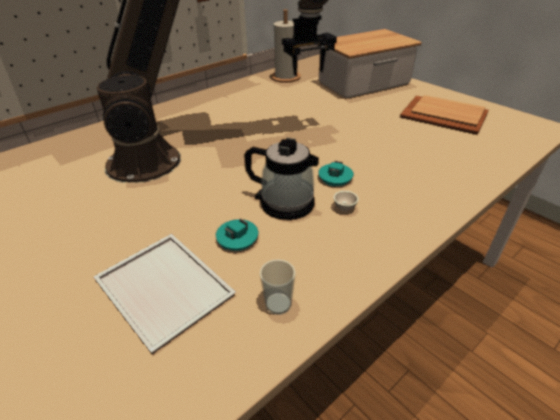

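View pics/top0.png

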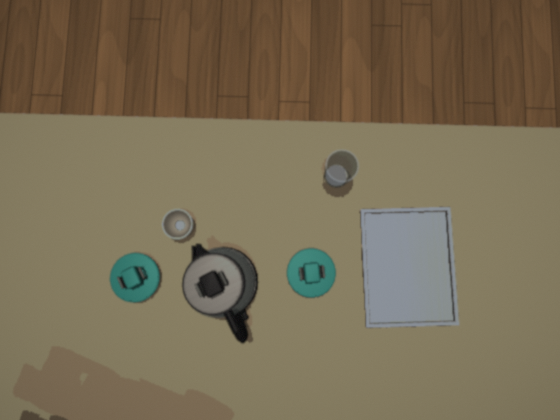

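The scene view shows the kettle at about (288,180), two turquoise decoy lids, the pan at lower left and the tumbler at (278,287). In the top view the lid grip is near (211,284), the pan is centred near (409,267), and the decoy at (311,272) sits between them. Next I'll enlarge the crops.

```bash
python3 - <<'E'
import cv2,numpy as np
a=cv2.imread("pics/top0.png")
cv2.imwrite("pics/c1.png",cv2.resize(a[235:345,165:275],None,fx=5.4,fy=5.4,interpolation=cv2.INTER_CUBIC))
cv2.imwrite("pics/c2.png",cv2.resize(a[195:340,345:470],None,fx=4,fy=4,interpolation=cv2.INTER_CUBIC))
E
```

```text
(no output)
```

View pics/c1.png

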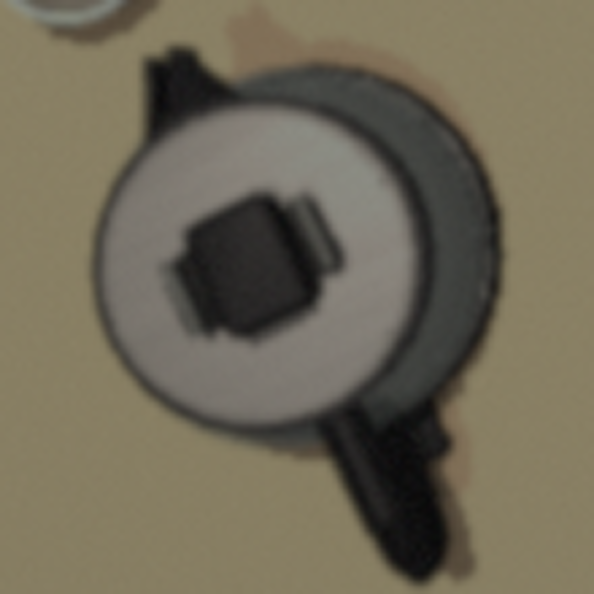

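View pics/c2.png

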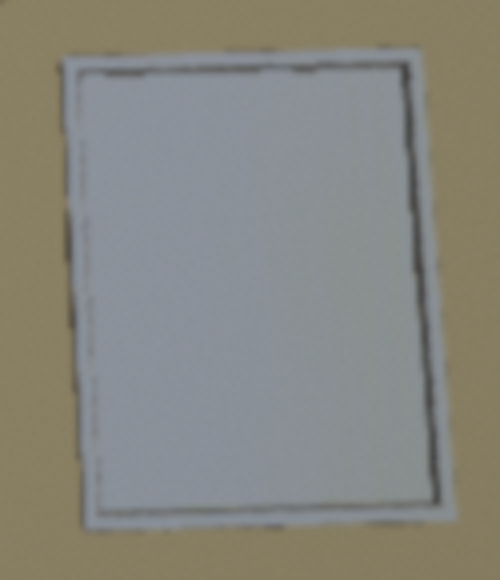

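```bash
cat > h.py <<'E'
import numpy as np
def ray(d,u,v,z):
    R,t=d["R"],d["t"]; c=-R.T@t
    r=R.T@np.array([(u-d["cx"])/d["fx"],(v-d["cy"])/d["fy"],1.])
    return c+r*(z-c[2])/r[2]
def dep(d,u,v):
    D=d["depth"][int(v)-1:int(v)+2,int(u)-1:int(u)+2]; D=np.median(D[D>0])
    return d["R"].T@(D*np.array([(u-d["cx"])/d["fx"],(v-d["cy"])/d["fy"],1.])-d["t"])
def proj(d,X):
    p=d["R"]@np.asarray(X)+d["t"]; return np.array([d["fx"]*p[0]/p[2]+d["cx"],d["fy"]*p[1]/p[2]+d["cy"]])
E
python3 - <<'E'
from h import *
np.set_printoptions(precision=4,suppress=True)
T=dict(np.load("top0.npz"));S=dict(np.load("scene0.npz"))
def c1(x,y): return (x+.5)/5.4-.5+165,(y+.5)/5.4-.5+235
def c2(x,y): return (x+.5)/4-.5+345,(y+.5)/4-.5+195
print("cap",ray(T,*c1(259,265),.178),dep(T,*c1(330,200)),dep(T,*c1(180,200)))
print("block",ray(T,*c1(250,262),.204),dep(T,*c1(250,262)))
a=ray(T,*c1(320,233),.202);b=ray(T,*c1(187,300),.202);print("tabs",a,b,(a+b)/2,np.linalg.norm(a-b),np.degrees(np.arctan2(*(a-b)[1::-1])))
l=ray(T,*c1(172,55),.165);h=ray(T,*c1(420,570),.172);print("lip",l,"handle",h,np.linalg.norm(l-h),np.degrees(np.arctan2(*(l-h)[1::-1])))
P=[ray(T,*c2(*p),.014) for p in [(63,58),(420,48),(455,520),(85,528)]]
print(np.array(P),np.mean(P,0)); 
for i in range(4):
    e=P[(i+1)%4]-P[i];print(np.linalg.norm(e),np.degrees(np.arctan2(e[1],e[0])))
for n,(u,v) in dict(tumtop=(341,165),pot=(178,224),dec=(313,272)).items(): print(n,ray(T,u,v,{'tumtop':.105,'pot':.038,'dec':.03}[n]),dep(T,u,v))
print("pan depth",dep(T,410,267))
E
```

```text
cap [0.5069 0.2161 0.178 ] [0.5304 0.1916 0.1788] [0.5292 0.2452 0.1785]
block [0.5088 0.2155 0.204 ] [0.5088 0.2154 0.2046]
tabs [0.5192 0.1919 0.202 ] [0.4952 0.2369 0.202 ] [0.5072 0.2144 0.202 ] 0.051000467483709795 -61.94640775340275
lip [0.5815 0.253  0.165 ] handle [0.4014 0.1556 0.172 ] 0.20479666491229337 28.40409287116139
[[ 0.6817 -0.0989  0.014 ]
 [ 0.6928 -0.309   0.014 ]
 [ 0.4218 -0.3227  0.014 ]
 [ 0.4126 -0.1118  0.014 ]] [ 0.5522 -0.2106  0.014 ]
0.2104078226390238 -86.97573292507565
0.2713545153485867 -177.1060009276276
0.21106134953233988 92.48857468527034
0.26938345701620126 2.7560069874795503
tumtop [ 0.7642 -0.0399  0.105 ] [ 0.7874 -0.0533  0.0094]
pot [0.634  0.3206 0.038 ] [0.6371 0.328  0.006 ]
dec [0.5329 0.0114 0.03  ] [0.533  0.013  0.0501]
pan depth [ 0.5497 -0.2172  0.0028]
```

```bash
cat >> h.py <<'E'
from scipy.spatial.transform import Rotation as Ro
def go(x,y,z,ang=None):
    "required tool shift (mm) and yaw (deg); ang=world angle of the tool x axis"
    from station import arm
    s=arm.sense(); R=Ro.from_euler('xyz',s['tcp_rot']).as_matrix()
    d=R.T@(np.array([x,y,z])-s['ee_pos'])*1000
    a=np.degrees(np.arctan2(R[1,0],R[0,0]))
    print('t',round(s['time'],2),'pos',s['ee_pos'].round(4),'ang',a.round(2),'tilt y',R[:,1].round(3),'F',s['force'].round(1),'g',round(s['gripper_width'],3))
    print('linear',d.round(1),'yaw',None if ang is None else round(-((ang-a+180)%360-180),2))
E
python3 -c "
from h import *
go(.5075,.215,.27,118.2)"
```

```text
t 0.1 pos [0.1982 0.5926 0.2222] ang 71.5 tilt y [-0.    -0.001 -1.   ] F [0.2 1.1 0.7] g 1.0
linear [-260.   -47.7 -413.1] yaw -46.7
```

```bash
python3 -m jog '[{"gripper":1,"linear":[-10,-20,-15],"yaw":-3},{"gripper":1,"linear":[-30,-40,-45],"yaw":-9},{"gripper":1,"linear":[-55,-48,-85],"yaw":-15},{"gripper":1,"linear":[-80,-48,-125],"yaw":-22},{"gripper":1,"linear":[-105,-48,-165],"yaw":-29},{"gripper":1,"linear":[-130,-48,-205],"yaw":-36},{"gripper":1,"linear":[-155,-48,-245],"yaw":-43},{"gripper":1,"linear":[-175,-48,-280],"yaw":-46.7}]'; python3 -c "
from h import *
go(.5075,.215,.27,118.2)"
```

```text
time: 0.9
ee_pos: [0.4093, 0.336, 0.2706]
tcp_rot: [-1.571, 0.0, 2.067]
force: [-0.2, -0.3, 0.1]
gripper_width: 0.999
t 0.9 pos [0.4093 0.336  0.2706] ang 118.45 tilt y [-0. -0. -1.] F [-0.2 -0.3  0.1] g 0.999
linear [-153.2    0.6  -28.8] yaw 0.25
```

```bash
python3 -m jog '[{"gripper":1,"linear":[-30,0,-6],"yaw":0},{"gripper":1,"linear":[-70,0,-13],"yaw":0},{"gripper":1,"linear":[-110,0,-20],"yaw":0},{"gripper":1,"linear":[-140,0,-26],"yaw":0},{"gripper":1,"linear":[-153,0,-29],"yaw":0},{"gripper":1,"linear":[-153,0,-29],"yaw":0},{"gripper":1,"linear":[-153,0,-29],"yaw":0}]'; python3 - <<'E'
from h import *
import cv2
from station import arm
go(.5075,.215,.225,118.2)
S=arm.get_image("scene")
cv2.imwrite("pics/s1.png",cv2.resize(S["color"][80:230,200:360],None,fx=5,fy=4,interpolation=cv2.INTER_CUBIC)[:, :])
for off in [(0,0,.204),(0,0,.178)]:
    q=proj(S,[.5075,.215,off[2]]); print(q,((q-[200,80]+.5)*[5,4]))
E
```

```text
time: 1.6
ee_pos: [0.5056, 0.2174, 0.2704]
tcp_rot: [-1.57, -0.0, 2.063]
force: [-0.5, -0.3, -0.1]
gripper_width: 1.005
t 1.6 pos [0.5056 0.2174 0.2704] ang 118.2 tilt y [-0.001  0.    -1.   ] F [-0.5 -0.3 -0.1] g 1.005
linear [-3.  45.4 -0.6] yaw 0.0
[287.26707904 142.25769607] [438.83539519 251.03078427]
[287.28026079 150.91508124] [438.90130397 285.66032494]
```

View pics/s1.png

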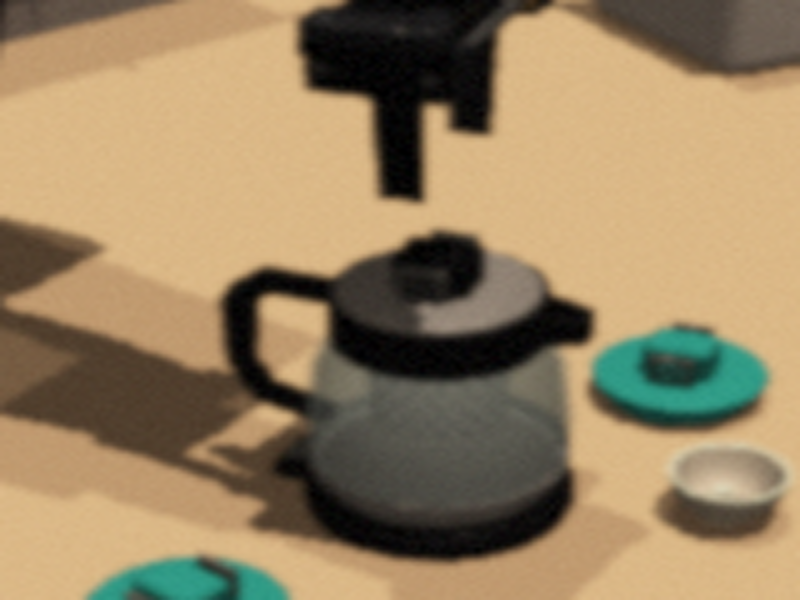

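Predicted cap centre (439,286) agrees with the seen ellipse, centred near (440,291), and the jaws straddle the grip across the tabs. Descending.

```bash
python3 -m jog '[{"gripper":1,"linear":[-3,15,-0.6],"yaw":0},{"gripper":1,"linear":[-3,35,-0.6],"yaw":0},{"gripper":1,"linear":[-3,52,-0.6],"yaw":0},{"gripper":1,"linear":[-3,65,-0.6],"yaw":0},{"gripper":1,"linear":[-3,73,-0.6],"yaw":0},{"gripper":1,"linear":[-3,78,-0.6],"yaw":0},{"gripper":1,"linear":[-3,80,-0.6],"yaw":0},{"gripper":1,"linear":[-3,80,-0.6],"yaw":0}]';python3 - <<'E'
from h import *
import cv2
from station import arm
go(.5075,.215,.190,118.2)
S=arm.get_image("scene")
cv2.imwrite("pics/s2.png",cv2.resize(S["color"][100:200,220:350],None,fx=6,fy=6,interpolation=cv2.INTER_CUBIC)[:, :])
E
```

```text
time: 2.45
ee_pos: [0.5081, 0.2147, 0.1909]
tcp_rot: [-1.571, 0.0, 2.063]
force: [-0.7, 0.3, 0.4]
gripper_width: 1.004
t 2.45 pos [0.5081 0.2147 0.1909] ang 118.23 tilt y [ 0.  0. -1.] F [-0.7  0.3  0.4] g 1.004
linear [0.5 0.9 0.4] yaw 0.03
```

View pics/s2.png

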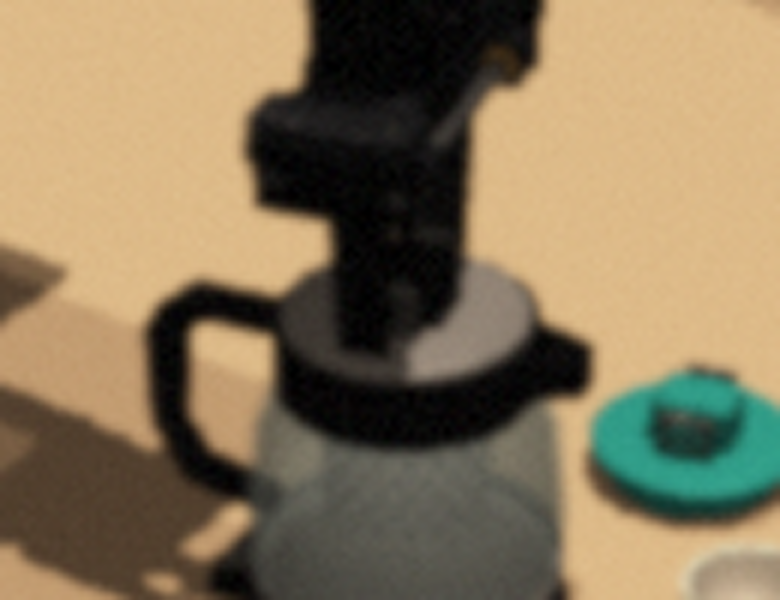

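The near finger straddles the grip just above the cap with no contact force, so I close now.

```bash
python3 -m jog '[{"gripper":0.5,"linear":[0,0,0],"yaw":0},{"gripper":0.5,"linear":[0,0,0],"yaw":0},{"gripper":0.5,"linear":[0,0,0],"yaw":0},{"gripper":0.3,"linear":[0,0,0],"yaw":0},{"gripper":0.3,"linear":[0,0,0],"yaw":0},{"gripper":0.3,"linear":[0,0,0],"yaw":0},{"gripper":0.3,"linear":[0,0,0],"yaw":0},{"gripper":0.3,"linear":[0,0,0],"yaw":0}]';python3 - <<'E'
from h import *
go(.5075,.215,.190,118.2)
E
```

```text
time: 3.3
ee_pos: [0.508, 0.2148, 0.1912]
tcp_rot: [-1.571, -0.001, 2.063]
force: [-3.1, 2.2, 7.1]
gripper_width: 0.443
t 3.3 pos [0.508  0.2148 0.1912] ang 118.19 tilt y [ 0.     0.001 -1.   ] F [-3.1  2.2  7.1] g 0.443
linear [0.4 1.2 0.3] yaw -0.01
```

```bash
python3 -m jog '[{"gripper":0,"linear":[0,0,0],"yaw":0},{"gripper":0,"linear":[0,0,0],"yaw":0},{"gripper":0,"linear":[0,-2,0],"yaw":0},{"gripper":0,"linear":[0,-4,0],"yaw":0},{"gripper":0,"linear":[0,-6,0],"yaw":0},{"gripper":0,"linear":[0,-8,0],"yaw":0},{"gripper":0,"linear":[0,-8,0],"yaw":0}]';python3 - <<'E'
from h import *
import cv2
from station import arm
go(.5075,.215,.190,118.2)
S=arm.get_image("scene")
cv2.imwrite("pics/s3.png",cv2.resize(S["color"][100:200,220:350],None,fx=6,fy=6,interpolation=cv2.INTER_CUBIC)[:, :])
E
```

```text
time: 4.0
ee_pos: [0.5079, 0.2146, 0.1987]
tcp_rot: [-1.57, -0.0, 2.063]
force: [-2.4, 4.8, -3.4]
gripper_width: 0.439
t 4.0 pos [0.5079 0.2146 0.1987] ang 118.2 tilt y [-0.001  0.    -1.   ] F [-2.4  4.8 -3.4] g 0.439
linear [0.5 8.7 0.1] yaw -0.0
```

View pics/s3.png

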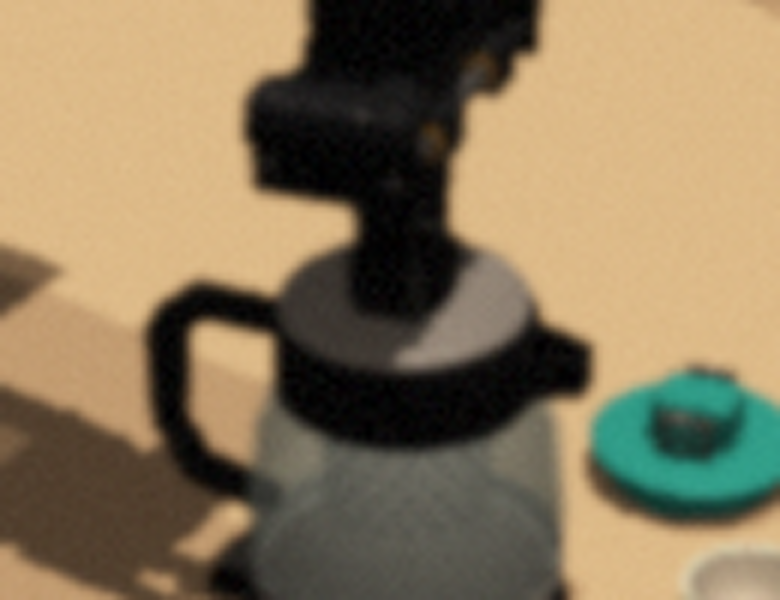

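The cap's front edge rose from row 380 to 370 while collar, spout and handle stayed put. The load is only a few N, so the lid is free. I'll keep lifting straight up.

```bash
python3 -m jog '[{"gripper":0,"linear":[0,-4,0],"yaw":0},{"gripper":0,"linear":[0,-8,0],"yaw":0},{"gripper":0,"linear":[0,-13,0],"yaw":0},{"gripper":0,"linear":[0,-20,0],"yaw":0},{"gripper":0,"linear":[0,-30,0],"yaw":0},{"gripper":0,"linear":[0,-45,0],"yaw":0},{"gripper":0,"linear":[0,-55,0],"yaw":0},{"gripper":0,"linear":[0,-55,0],"yaw":0}]';python3 - <<'E'
from h import *
import cv2
from station import arm
S=arm.get_image("scene")
cv2.imwrite("pics/s4.png",cv2.resize(S["color"][80:200,220:350],None,fx=5,fy=5,interpolation=cv2.INTER_CUBIC)[:, :])
T=arm.get_image("top")
np.savez("top1.npz",**T)
cv2.imwrite("pics/t4.png",cv2.resize(T["color"][200:350,120:320],None,fx=4,fy=4,interpolation=cv2.INTER_CUBIC)[:, :])
a=np.radians(2.9); c=np.array([.552,-.211])
for l in(-.066,.064): print(c+l*np.array([np.cos(a),np.sin(a)]))
go(.486,-.2143,.25,92.9)
E
```

```text
time: 4.85
ee_pos: [0.5087, 0.2145, 0.2554]
tcp_rot: [-1.574, 0.001, 2.063]
force: [-0.6, -0.4, -1.4]
gripper_width: 0.439
[ 0.48608452 -0.21433913]
[ 0.61591804 -0.20776205]
t 4.95 pos [0.508  0.2144 0.2537] ang 118.2 tilt y [ 0.  0. -1.] F [-0.5 -0.7 -3.5] g 0.443
linear [-367.4    3.7  222. ] yaw 25.3
```

View pics/s4.png

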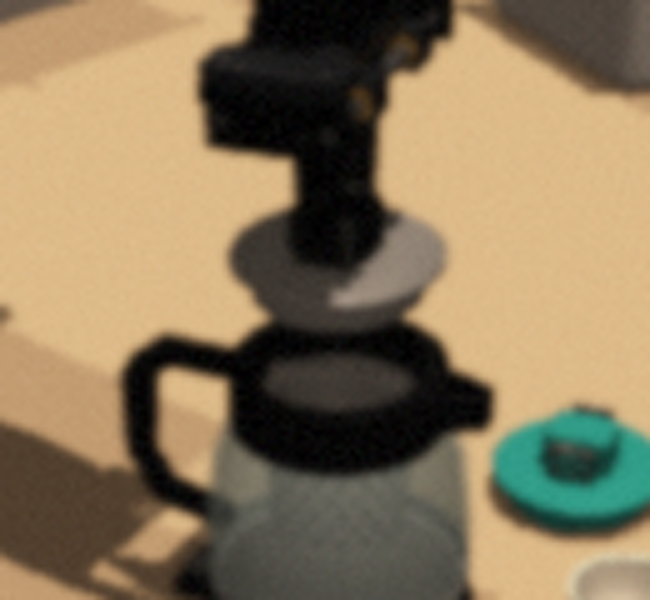

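View pics/t4.png

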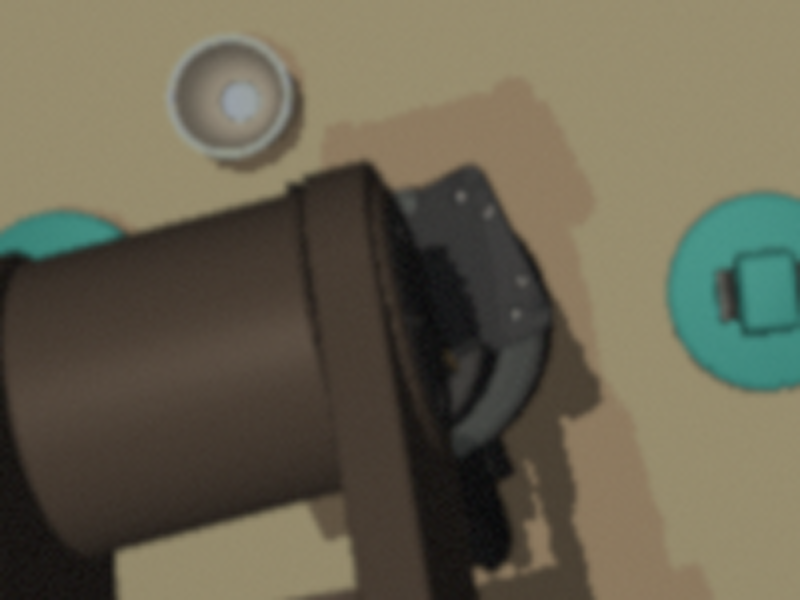

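The lid is fully clear of the mouth and level in the jaws; the kettle hasn't moved. Carrying the lid to the pan.

```bash
python3 -m jog '[{"gripper":0,"linear":[-15,0,9],"yaw":0},{"gripper":0,"linear":[-45,0,27],"yaw":3},{"gripper":0,"linear":[-80,0,48],"yaw":8},{"gripper":0,"linear":[-117,0,71],"yaw":13},{"gripper":0,"linear":[-155,0,94],"yaw":18},{"gripper":0,"linear":[-193,0,117],"yaw":22},{"gripper":0,"linear":[-231,0,140],"yaw":25.3},{"gripper":0,"linear":[-260,0,157],"yaw":25.3}]';python3 - <<'E'
from h import *
go(.486,-.2143,.15,92.9)
E
```

```text
time: 5.75
ee_pos: [0.492, -0.0911, 0.253]
tcp_rot: [-1.57, -0.0, 1.619]
force: [0.1, -0.4, -1.6]
gripper_width: 0.441
t 5.75 pos [ 0.492  -0.0911  0.253 ] ang 92.74 tilt y [-0.001  0.    -1.   ] F [ 0.1 -0.4 -1.6] g 0.441
linear [-122.8  103.    11.8] yaw -0.16
```

```bash
python3 -m jog '[{"gripper":0,"linear":[-25,10,3],"yaw":0},{"gripper":0,"linear":[-60,30,6],"yaw":0},{"gripper":0,"linear":[-90,55,9],"yaw":0},{"gripper":0,"linear":[-110,80,11],"yaw":0},{"gripper":0,"linear":[-120,97,11.8],"yaw":0},{"gripper":0,"linear":[-123,103,11.8],"yaw":0},{"gripper":0,"linear":[-123,103,11.8],"yaw":0},{"gripper":0,"linear":[-123,103,11.8],"yaw":0}]';python3 - <<'E'
from h import *
from station import arm
import cv2
go(.486,-.2143,.039,92.9)
S=arm.get_image("scene");T=arm.get_image("top")
cv2.imwrite("pics/s5.png",cv2.resize(S["color"][190:350,80:280],None,fx=4,fy=3.7,interpolation=cv2.INTER_CUBIC))
cv2.imwrite("pics/t5.png",cv2.resize(T["color"][150:400,270:530],None,fx=2.4,fy=2.4,interpolation=cv2.INTER_CUBIC))
E
```

```text
time: 6.55
ee_pos: [0.4873, -0.2119, 0.1511]
tcp_rot: [-1.571, 0.0, 1.622]
force: [1.5, 0.3, -1.6]
gripper_width: 0.443
t 6.55 pos [ 0.4873 -0.2119  0.1511] ang 92.93 tilt y [ 0. -0. -1.] F [ 1.5  0.3 -1.6] g 0.443
linear [ -2.3 112.1   1.5] yaw 0.03
```

View pics/s5.png

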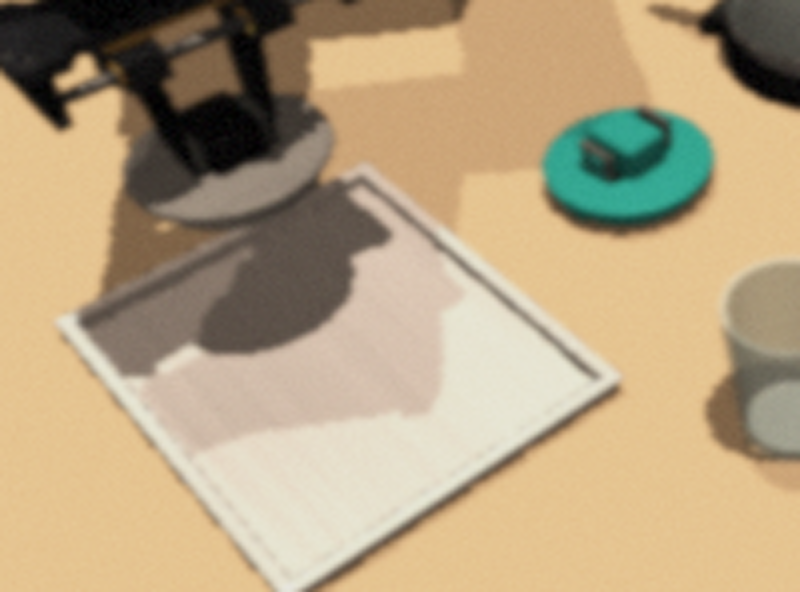

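View pics/t5.png

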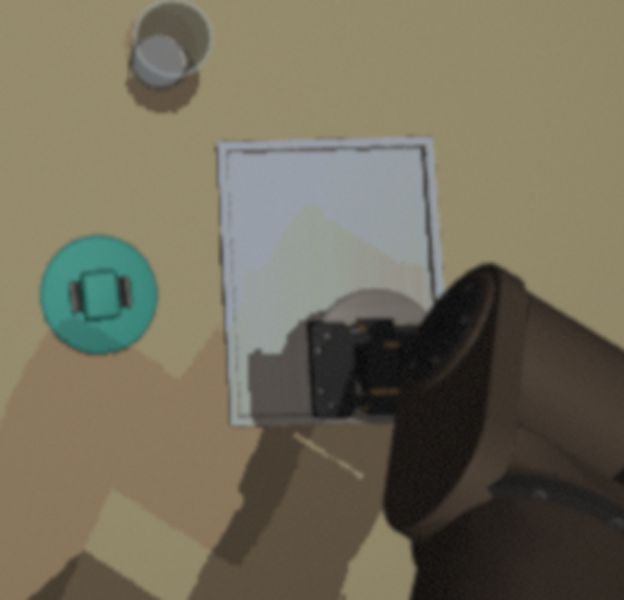

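The lid is over the pan's near half, level. I'll lower it gently.

```bash
python3 -m jog '[{"gripper":0,"linear":[-1,15,1.5],"yaw":0},{"gripper":0,"linear":[-2,40,1.5],"yaw":0},{"gripper":0,"linear":[-2.3,65,1.5],"yaw":0},{"gripper":0,"linear":[-2.3,83,1.5],"yaw":0},{"gripper":0,"linear":[-2.3,95,1.5],"yaw":0},{"gripper":0,"linear":[-2.3,101,1.5],"yaw":0},{"gripper":0,"linear":[-2.3,104,1.5],"yaw":0},{"gripper":0,"linear":[-2.3,106,1.5],"yaw":0}]';python3 - <<'E'
from h import *
go(.486,-.2143,.0395,92.9)
E
```

```text
time: 7.45
ee_pos: [0.486, -0.2147, 0.0451]
tcp_rot: [-1.572, 0.001, 1.622]
force: [-0.1, 0.5, -2.4]
gripper_width: 0.441
t 7.45 pos [ 0.486  -0.2147  0.0451] ang 92.92 tilt y [ 0.001 -0.    -1.   ] F [-0.1  0.5 -2.4] g 0.441
linear [0.4 5.6 0. ] yaw 0.02
```

```bash
python3 -m jog '[{"gripper":0,"linear":[0,1,0],"yaw":0},{"gripper":0,"linear":[0,2,0],"yaw":0},{"gripper":0,"linear":[0,3,0],"yaw":0},{"gripper":0,"linear":[0,3.5,0],"yaw":0},{"gripper":0,"linear":[0,4,0],"yaw":0},{"gripper":0,"linear":[0,4,0],"yaw":0},{"gripper":0,"linear":[0,4,0],"yaw":0}]'; python3 -c "
from h import *
go(.486,-.2143,.0395,92.9)"
```

```text
time: 8.15
ee_pos: [0.4857, -0.2147, 0.0406]
tcp_rot: [-1.571, -0.0, 1.621]
force: [-0.6, 0.1, -1.7]
gripper_width: 0.447
t 8.15 pos [ 0.4857 -0.2147  0.0406] ang 92.9 tilt y [ 0.  0. -1.] F [-0.6  0.1 -1.7] g 0.447
linear [ 0.4  1.1 -0.3] yaw 0.0
```

```bash
python3 -m jog '[{"gripper":0,"linear":[0,0.5,0],"yaw":0},{"gripper":0,"linear":[0,1,0],"yaw":0},{"gripper":0,"linear":[0,1,0],"yaw":0},{"gripper":0,"linear":[0,1,0],"yaw":0}]'; python3 -c "
from h import *
go(.486,-.2143,.0395,92.9)"
```

```text
time: 8.55
ee_pos: [0.4857, -0.2147, 0.0402]
tcp_rot: [-1.571, 0.0, 1.622]
force: [-1.5, 1.0, 6.2]
gripper_width: 0.445
t 8.55 pos [ 0.4857 -0.2147  0.0402] ang 92.91 tilt y [ 0. -0. -1.] F [-1.5  1.   6.2] g 0.445
linear [ 0.4  0.7 -0.3] yaw 0.01
```

Contact at 6 N, at the expected height. Releasing.

```bash
python3 -m jog '[{"gripper":0.5,"linear":[0,0,0],"yaw":0},{"gripper":0.6,"linear":[0,0,0],"yaw":0},{"gripper":0.8,"linear":[0,0,0],"yaw":0},{"gripper":0.8,"linear":[0,0,0],"yaw":0},{"gripper":0.8,"linear":[0,-5,0],"yaw":0},{"gripper":0.8,"linear":[0,-20,0],"yaw":0},{"gripper":0.8,"linear":[0,-50,0],"yaw":0},{"gripper":0.8,"linear":[0,-90,0],"yaw":0}]';  python3 -m jog '[{"gripper":0.8,"linear":[0,-40,0],"yaw":0},{"gripper":0.8,"linear":[0,-80,0],"yaw":0},{"gripper":0.8,"linear":[0,-110,0],"yaw":0},{"gripper":0.8,"linear":[0,-120,0],"yaw":0},{"gripper":0.8,"linear":[0,-120,0],"yaw":0}]'; python3 - <<'E'
from h import *
from station import arm
import cv2
go(.42,-.1,.26,118)
S=arm.get_image("scene");T=arm.get_image("top"); np.savez("top2.npz",**T); np.savez("scene2.npz",**S)
cv2.imwrite("pics/s6.png",S["color"])
cv2.imwrite("pics/t6.png",cv2.resize(T["color"][220:350,150:300],None,fx=4.6,fy=4.6,interpolation=cv2.INTER_CUBIC))
E
```

```text
time: 9.35
ee_pos: [0.485, -0.2143, 0.1297]
tcp_rot: [-1.568, -0.002, 1.621]
force: [0.8, -1.1, 0.9]
gripper_width: 0.799
time: 9.85
ee_pos: [0.4859, -0.2147, 0.2507]
tcp_rot: [-1.573, 0.001, 1.622]
force: [0.2, 0.0, -0.1]
gripper_width: 0.798
t 9.85 pos [ 0.4859 -0.2147  0.2507] ang 92.91 tilt y [ 0.002 -0.001 -1.   ] F [ 0.2  0.  -0.1] g 0.798
linear [117.9  -9.6  59.9] yaw -25.09
```

View pics/s6.png

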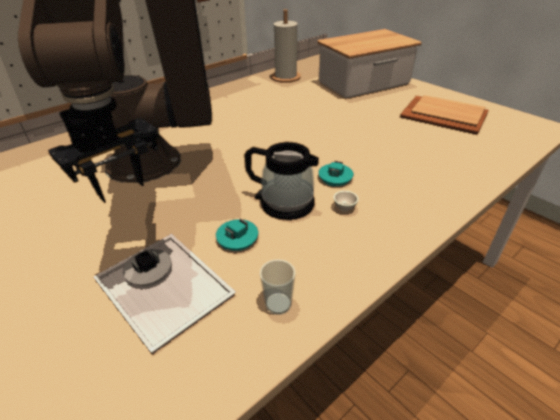

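View pics/t6.png

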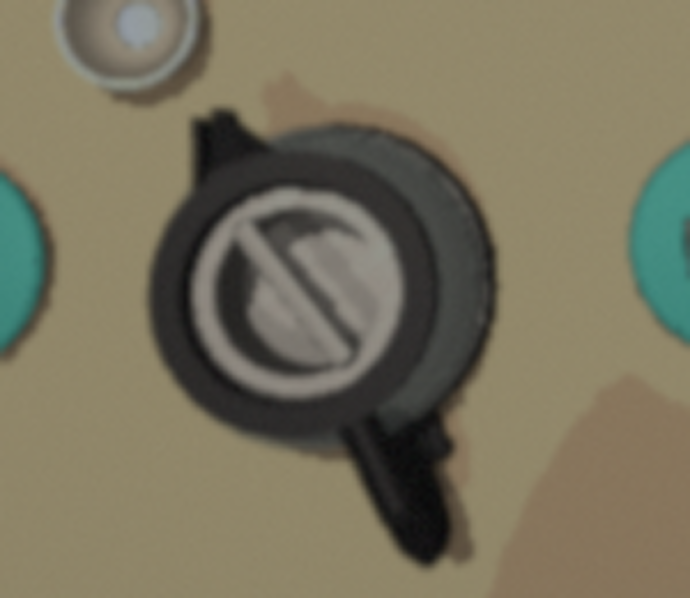

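The lid sits grip-up on the pan at (148,265) in the scene view. In the top crop the infuser bar runs from about (240,228) to (347,360), with the flange centred at (297,293).

```bash
python3 - <<'E'
from h import *
import cv2
np.set_printoptions(precision=4,suppress=True)
T=dict(np.load("top2.npz"))
c=lambda x,y:((x+.5)/4.6-.5+150,(y+.5)/4.6-.5+220)
a=ray(T,*c(347,360),.169);b=ray(T,*c(240,228),.169)
print(a,b,(a+b)/2,np.linalg.norm(a-b),np.degrees(np.arctan2(*(b-a)[1::-1])))
print("flange",ray(T,*c(297,293),.165),dep(T,*c(297,293)), "collar",ray(T,*c(293,293),.172))
crop=T["color"][262:304,188:242]
cv2.imwrite("pics/c7.png",cv2.resize(crop,None,fx=14,fy=14,interpolation=cv2.INTER_CUBIC))
g=crop
go(.5075,.2145,.25,90)
E
```

```text
[0.4799 0.1921 0.169 ] [0.534  0.2396 0.169 ] [0.507  0.2158 0.169 ] 0.07196913844578469 41.292266989982735
flange [0.5072 0.2149 0.165 ] [0.5073 0.2142 0.1699] collar [0.5074 0.2156 0.172 ]
t 9.95 pos [ 0.4852 -0.2144  0.2485] ang 92.9 tilt y [-0.001  0.001 -1.   ] F [ 0.7  0.5 -0.2] g 0.799
linear [427.2  -1.2 -44. ] yaw 2.9
```

View pics/c7.png

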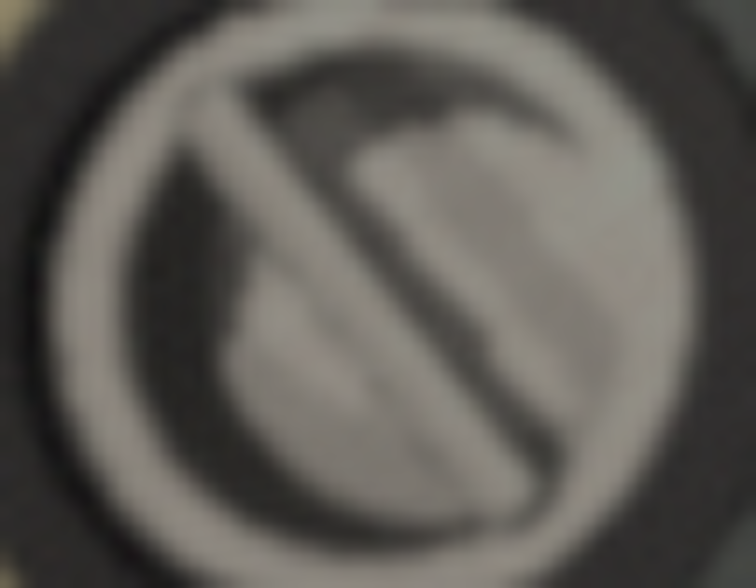

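```bash
python3 -m jog '[{"gripper":0.31,"linear":[15,0,-2],"yaw":0},{"gripper":0.31,"linear":[45,0,-5],"yaw":-3},{"gripper":0.31,"linear":[85,0,-9],"yaw":-9},{"gripper":0.31,"linear":[125,0,-13],"yaw":-15},{"gripper":0.31,"linear":[165,0,-17],"yaw":-22},{"gripper":0.31,"linear":[205,0,-21],"yaw":-29},{"gripper":0.31,"linear":[245,0,-25],"yaw":-35},{"gripper":0.31,"linear":[280,0,-29],"yaw":-38.4}]'; python3 -c "
from h import *
go(.5073,.215,.25,131.4)"
```

```text
time: 10.75
ee_pos: [0.4995, 0.0691, 0.2485]
tcp_rot: [-1.569, -0.002, 2.296]
force: [0.5, 0.2, 0.6]
gripper_width: 0.313
t 10.75 pos [0.4995 0.0691 0.2485] ang 131.57 tilt y [-0.002  0.    -1.   ] F [0.5 0.2 0.6] g 0.313
linear [ 103.9   -1.5 -102.6] yaw 0.17
```

```bash
python3 -m jog '[{"gripper":0.31,"linear":[25,0,-25],"yaw":0},{"gripper":0.31,"linear":[50,0,-50],"yaw":0},{"gripper":0.31,"linear":[75,0,-75],"yaw":0},{"gripper":0.31,"linear":[93,0,-92],"yaw":0},{"gripper":0.31,"linear":[102,0,-101],"yaw":0},{"gripper":0.31,"linear":[104,0,-102.6],"yaw":0},{"gripper":0.31,"linear":[104,0,-102.6],"yaw":0},{"gripper":0.31,"linear":[104,0,-102.6],"yaw":0}]'; python3 - <<'E'
from h import *
from station import arm
import cv2
go(.5073,.215,.153,131.4)
S=arm.get_image("scene")
cv2.imwrite("pics/s8.png",cv2.resize(S["color"][90:220,220:350],None,fx=4.6,fy=4.6,interpolation=cv2.INTER_CUBIC))
E
```

```text
time: 11.55
ee_pos: [0.5088, 0.2114, 0.2495]
tcp_rot: [-1.57, -0.0, 2.291]
force: [-0.1, -0.6, 0.5]
gripper_width: 0.307
t 11.55 pos [0.5088 0.2114 0.2495] ang 131.26 tilt y [-0. -0. -1.] F [-0.1 -0.6  0.5] g 0.307
linear [ 3.7 96.5 -1.3] yaw -0.14
```

View pics/s8.png

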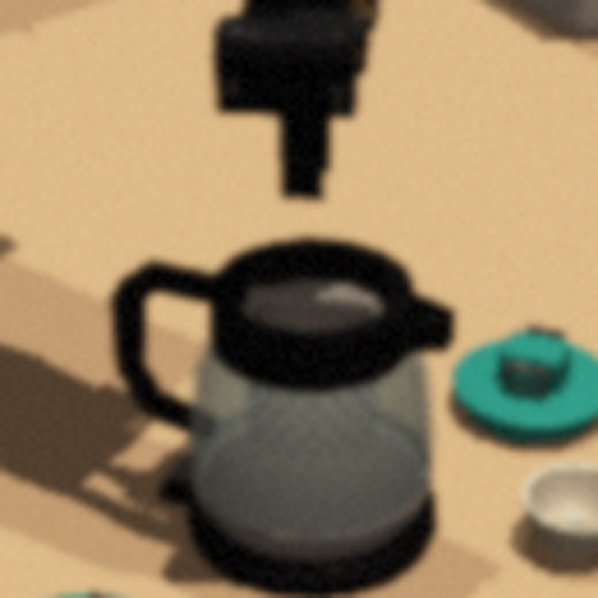

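The kettle is unmoved and the jaws are above the mouth. Centring and descending, first to just inside the mouth.

```bash
python3 -m jog '[{"gripper":0.31,"linear":[3.7,10,-1.3],"yaw":0},{"gripper":0.31,"linear":[3.7,30,-1.3],"yaw":0},{"gripper":0.31,"linear":[3.7,50,-1.3],"yaw":0},{"gripper":0.31,"linear":[3.7,62,-1.3],"yaw":0},{"gripper":0.31,"linear":[3.7,70,-1.3],"yaw":0},{"gripper":0.31,"linear":[3.7,75,-1.3],"yaw":0},{"gripper":0.31,"linear":[3.7,79,-1.3],"yaw":0},{"gripper":0.31,"linear":[3.7,82,-1.3],"yaw":0}]'; python3 -m jog '[{"gripper":0.31,"linear":[0,4,0],"yaw":0},{"gripper":0.31,"linear":[0,8,0],"yaw":0},{"gripper":0.31,"linear":[0,12,0],"yaw":0},{"gripper":0.31,"linear":[0,14,0],"yaw":0},{"gripper":0.31,"linear":[0,14,0],"yaw":0}]'; python3 -c "
from h import *
go(.5073,.215,.153,131.4)"
```

```text
time: 12.4
ee_pos: [0.5076, 0.216, 0.1678]
tcp_rot: [-1.571, 0.0, 2.292]
force: [-0.0, -0.2, 0.2]
gripper_width: 0.311
time: 12.9
ee_pos: [0.5073, 0.2159, 0.1533]
tcp_rot: [-1.57, -0.0, 2.292]
force: [-0.7, 0.0, -0.4]
gripper_width: 0.309
t 12.9 pos [0.5073 0.2159 0.1533] ang 131.31 tilt y [-0. -0. -1.] F [-0.7  0.  -0.4] g 0.309
linear [-0.7  0.3  0.6] yaw -0.09
```

```bash
python3 -m jog '[{"gripper":0.2,"linear":[0,0,0],"yaw":0},{"gripper":0.1,"linear":[0,0,0],"yaw":0},{"gripper":0.05,"linear":[0,0,0],"yaw":0},{"gripper":0,"linear":[0,0,0],"yaw":0},{"gripper":0,"linear":[0,0,0],"yaw":0},{"gripper":0,"linear":[0,0,0],"yaw":0},{"gripper":0,"linear":[0,0,0],"yaw":0}]'; python3 -m jog '[{"gripper":0,"linear":[0,-2,0],"yaw":0},{"gripper":0,"linear":[0,-5,0],"yaw":0},{"gripper":0,"linear":[0,-9,0],"yaw":0},{"gripper":0,"linear":[0,-14,0],"yaw":0},{"gripper":0,"linear":[0,-14,0],"yaw":0}]'; python3 - <<'E'
from h import *
from station import arm
import cv2
go(.5073,.2155,.29,131.4)
S=arm.get_image("scene")
cv2.imwrite("pics/s9.png",cv2.resize(S["color"][90:220,220:350],None,fx=4.6,fy=4.6,interpolation=cv2.INTER_CUBIC))
E
```

```text
time: 13.6
ee_pos: [0.5075, 0.216, 0.1538]
tcp_rot: [-1.571, 0.0, 2.292]
force: [-0.3, 0.5, 2.7]
gripper_width: 0.102
time: 14.1
ee_pos: [0.5077, 0.216, 0.1684]
tcp_rot: [-1.572, 0.0, 2.292]
force: [-0.6, 0.2, -1.3]
gripper_width: 0.104
t 14.1 pos [0.5077 0.216  0.1684] ang 131.3 tilt y [ 0.001  0.    -1.   ] F [-0.6  0.2 -1.3] g 0.104
linear [  -0.2 -121.6    0.5] yaw -0.1
```

View pics/s9.png

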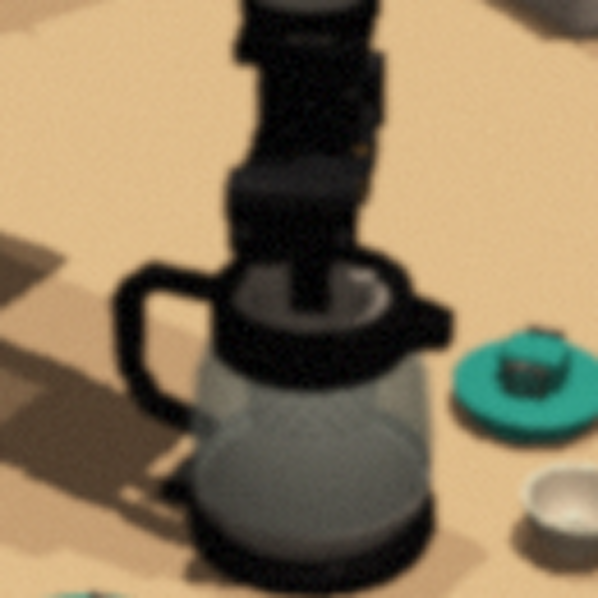

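The bar is held (opening 9.7 mm) and the infuser is rising with the kettle still. Straight on up.

```bash
python3 -m jog '[{"gripper":0,"linear":[0,-10,0],"yaw":0},{"gripper":0,"linear":[0,-25,0],"yaw":0},{"gripper":0,"linear":[0,-45,0],"yaw":0},{"gripper":0,"linear":[0,-65,0],"yaw":0},{"gripper":0,"linear":[0,-90,0],"yaw":0},{"gripper":0,"linear":[0,-115,0],"yaw":0},{"gripper":0,"linear":[0,-130,0],"yaw":0},{"gripper":0,"linear":[0,-130,0],"yaw":0}]';  python3 - <<'E'
from h import *
from station import arm
import cv2
go(.616,-.2078,.29,92.9)
S=arm.get_image("scene")
cv2.imwrite("pics/s10.png",cv2.resize(S["color"][40:220,220:350],None,fx=4,fy=3.3,interpolation=cv2.INTER_CUBIC))
E
```

```text
time: 14.95
ee_pos: [0.5079, 0.2161, 0.3001]
tcp_rot: [-1.574, 0.002, 2.292]
force: [-0.2, -0.0, -1.6]
gripper_width: 0.102
t 14.95 pos [0.5079 0.2161 0.3001] ang 131.31 tilt y [ 0.004  0.001 -1.   ] F [-0.2 -0.  -1.6] g 0.102
linear [-389.8   10.   198.7] yaw 38.41
```

View pics/s10.png

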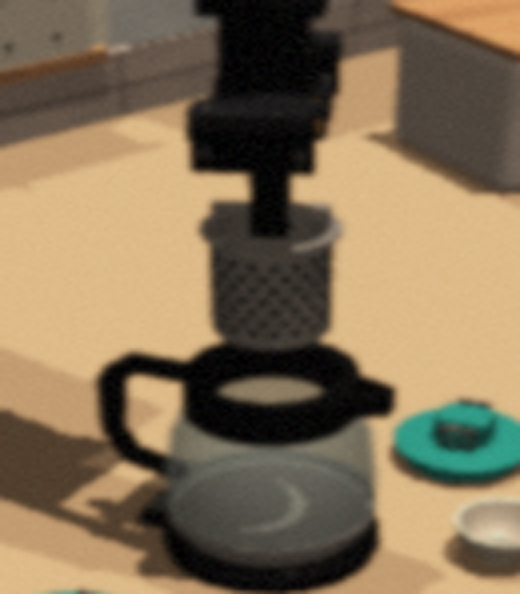

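```bash
python3 -m jog '[{"gripper":0,"linear":[-13,0,7],"yaw":0},{"gripper":0,"linear":[-40,0,20],"yaw":3},{"gripper":0,"linear":[-75,0,38],"yaw":9},{"gripper":0,"linear":[-112,0,57],"yaw":15},{"gripper":0,"linear":[-150,0,76],"yaw":22},{"gripper":0,"linear":[-188,0,96],"yaw":29},{"gripper":0,"linear":[-226,0,115],"yaw":35},{"gripper":0,"linear":[-260,0,132],"yaw":38.4}]'; python3 -c "
from h import *
go(.616,-.2078,.2,92.9)"
```

```text
time: 15.8
ee_pos: [0.5796, -0.0694, 0.2964]
tcp_rot: [-1.569, -0.0, 1.617]
force: [-0.2, 0.1, -0.9]
gripper_width: 0.104
t 15.8 pos [ 0.5796 -0.0694  0.2964] ang 92.63 tilt y [-0.002  0.    -1.   ] F [-0.2  0.1 -0.9] g 0.104
linear [-139.9   96.3  -30.2] yaw -0.27
```

```bash
python3 -m jog '[{"gripper":0,"linear":[-30,5,-7],"yaw":0},{"gripper":0,"linear":[-65,20,-14],"yaw":0},{"gripper":0,"linear":[-100,45,-22],"yaw":0},{"gripper":0,"linear":[-125,70,-27],"yaw":0},{"gripper":0,"linear":[-137,88,-30],"yaw":0},{"gripper":0,"linear":[-140,96,-30],"yaw":0},{"gripper":0,"linear":[-140,96,-30],"yaw":0},{"gripper":0,"linear":[-140,96,-30],"yaw":0}]'; python3 - <<'E'
from h import *
from station import arm
import cv2
go(.616,-.2078,.089,92.9)
S=arm.get_image("scene");T=arm.get_image("top")
cv2.imwrite("pics/s11.png",cv2.resize(S["color"][170:350,80:310],None,fx=3.4,fy=3.3,interpolation=cv2.INTER_CUBIC))
cv2.imwrite("pics/t11.png",cv2.resize(T["color"][150:400,270:530],None,fx=2.4,fy=2.4,interpolation=cv2.INTER_CUBIC))
E
```

```text
time: 16.6
ee_pos: [0.6171, -0.2039, 0.2025]
tcp_rot: [-1.572, 0.0, 1.622]
force: [-0.5, 1.0, -0.5]
gripper_width: 0.103
t 16.6 pos [ 0.6171 -0.2039  0.2025] ang 92.95 tilt y [ 0.001 -0.    -1.   ] F [-0.5  1.  -0.5] g 0.103
linear [ -3.8 113.5   1.3] yaw 0.05
```

View pics/s11.png

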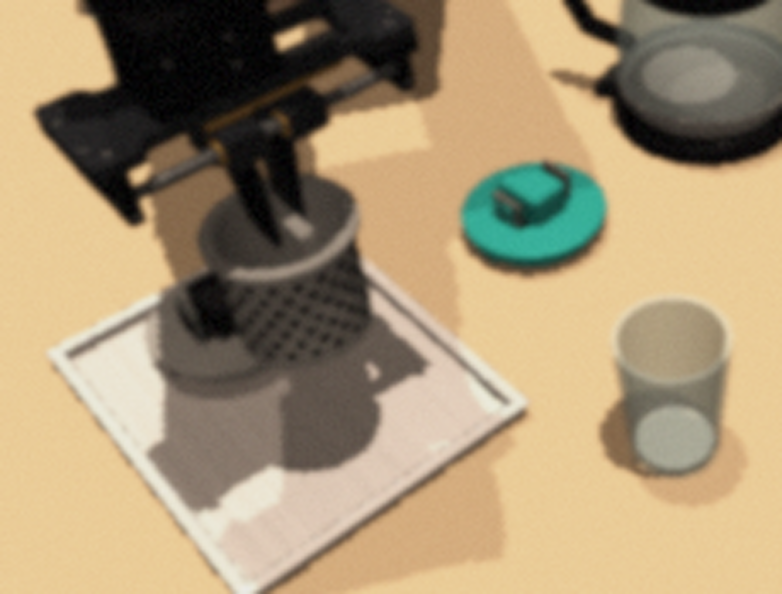

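View pics/t11.png

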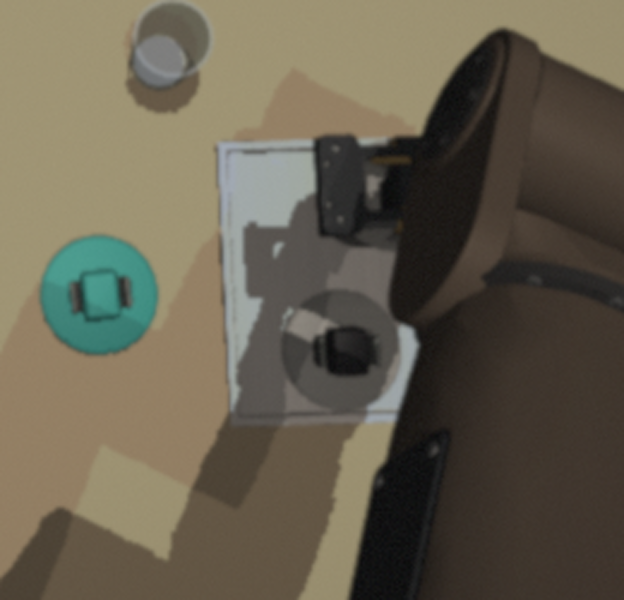

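The basket is vertical above the pan's far half. The lid is flat at top-crop (340,350) with clearance between. Lowering.

```bash
python3 -m jog '[{"gripper":0,"linear":[-2,15,0.7],"yaw":0},{"gripper":0,"linear":[-3.8,40,1.3],"yaw":0},{"gripper":0,"linear":[-3.8,65,1.3],"yaw":0},{"gripper":0,"linear":[-3.8,85,1.3],"yaw":0},{"gripper":0,"linear":[-3.8,97,1.3],"yaw":0},{"gripper":0,"linear":[-3.8,103,1.3],"yaw":0},{"gripper":0,"linear":[-3.8,107,1.3],"yaw":0},{"gripper":0,"linear":[-3.8,109,1.3],"yaw":0}]'; python3 -m jog '[{"gripper":0,"linear":[0,1,0],"yaw":0},{"gripper":0,"linear":[0,2,0],"yaw":0},{"gripper":0,"linear":[0,2.5,0],"yaw":0},{"gripper":0,"linear":[0,2.5,0],"yaw":0},{"gripper":0,"linear":[0,2.5,0],"yaw":0}]'; python3 -c "
from h import *
go(.616,-.2078,.089,92.9)"
```

```text
time: 17.5
ee_pos: [0.6162, -0.2087, 0.0932]
tcp_rot: [-1.572, 0.0, 1.622]
force: [0.7, 0.0, -0.6]
gripper_width: 0.106
time: 18.0
ee_pos: [0.6159, -0.2087, 0.0903]
tcp_rot: [-1.571, -0.0, 1.621]
force: [0.8, 0.1, -0.7]
gripper_width: 0.104
t 18.0 pos [ 0.6159 -0.2087  0.0903] ang 92.9 tilt y [ 0.  0. -1.] F [ 0.8  0.1 -0.7] g 0.104
linear [ 0.9  1.3 -0.2] yaw -0.0
```

```bash
python3 -m jog '[{"gripper":0,"linear":[0,0.5,0],"yaw":0},{"gripper":0,"linear":[0,0.8,0],"yaw":0},{"gripper":0,"linear":[0,1,0],"yaw":0},{"gripper":0,"linear":[0,1,0],"yaw":0}]'; python3 -c "
from h import *
go(.616,-.2078,.089,92.9)"
```

```text
time: 18.4
ee_pos: [0.6159, -0.2087, 0.0898]
tcp_rot: [-1.571, 0.0, 1.621]
force: [-2.5, 0.5, 6.9]
gripper_width: 0.105
t 18.4 pos [ 0.6159 -0.2087  0.0898] ang 92.9 tilt y [ 0.001 -0.    -1.   ] F [-2.5  0.5  6.9] g 0.105
linear [ 0.9  0.8 -0.1] yaw 0.0
```

Contact at the expected height. Releasing and withdrawing straight up.

```bash
python3 -m jog '[{"gripper":0.15,"linear":[0,0,0],"yaw":0},{"gripper":0.25,"linear":[0,0,0],"yaw":0},{"gripper":0.31,"linear":[0,0,0],"yaw":0},{"gripper":0.31,"linear":[0,0,0],"yaw":0},{"gripper":0.31,"linear":[0,-4,0],"yaw":0},{"gripper":0.31,"linear":[0,-12,0],"yaw":0},{"gripper":0.31,"linear":[0,-25,0],"yaw":0},{"gripper":0.31,"linear":[0,-45,0],"yaw":0}]';  python3 -m jog '[{"gripper":0.31,"linear":[0,-25,0],"yaw":0},{"gripper":0.31,"linear":[0,-65,0],"yaw":0},{"gripper":0.31,"linear":[0,-110,0],"yaw":0},{"gripper":0.31,"linear":[10,-140,-35],"yaw":0},{"gripper":0.31,"linear":[10,-150,-70],"yaw":0},{"gripper":0.31,"linear":[10,-150,-70],"yaw":0}]'; python3 - <<'E'
from h import *
from station import arm
import cv2
go(.45,-.1,.28,92.9)
S=arm.get_image("scene");T=arm.get_image("top"); np.savez("top3.npz",**T)
cv2.imwrite("pics/s12.png",S["color"])
cv2.imwrite("pics/t12.png",T["color"])
cv2.imwrite("pics/s12c.png",cv2.resize(S["color"][210:350,80:310],None,fx=3.4,fy=3.4,interpolation=cv2.INTER_CUBIC))
E
```

```text
time: 19.2
ee_pos: [0.6156, -0.2086, 0.1348]
tcp_rot: [-1.57, -0.001, 1.621]
force: [0.4, 0.5, -0.6]
gripper_width: 0.311
time: 19.8
ee_pos: [0.6881, -0.1945, 0.2871]
tcp_rot: [-1.576, 0.002, 1.623]
force: [-0.7, 0.6, -0.5]
gripper_width: 0.309
t 19.8 pos [ 0.6881 -0.1945  0.2871] ang 92.99 tilt y [ 0.005 -0.001 -1.   ] F [-0.7  0.6 -0.5] g 0.309
linear [106.8   5.8 232.9] yaw 0.09
```

View pics/s12.png

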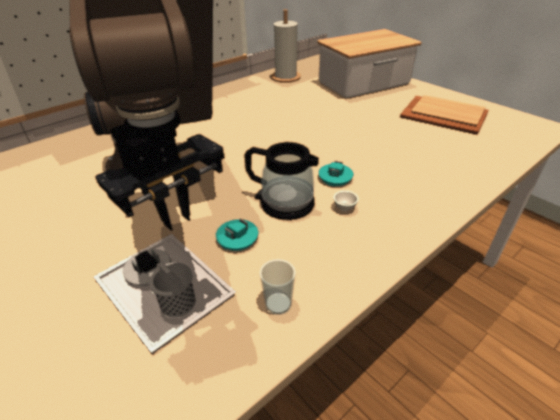

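View pics/t12.png

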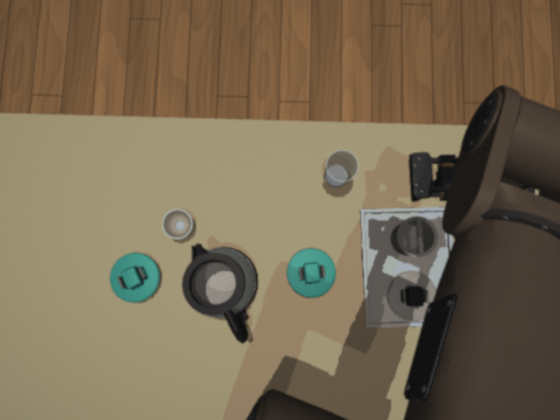

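View pics/s12c.png

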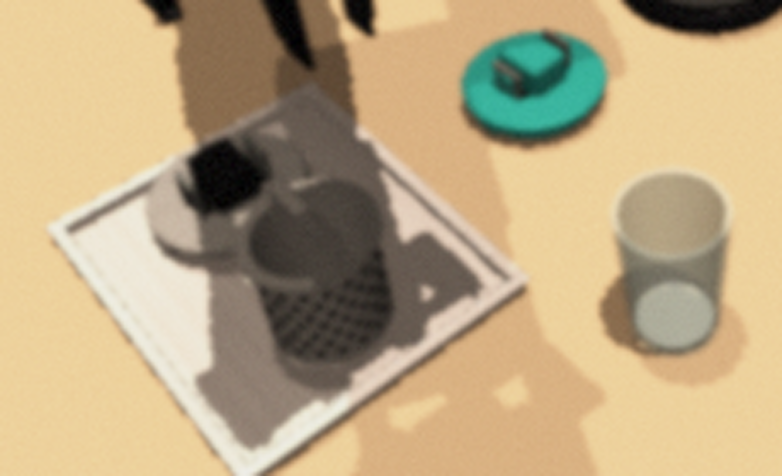

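The lid sits grip-up and the infuser upright beside it, both inside the pan. The kettle, tumbler and pinch pot look unmoved. One numeric check before handing in.

```bash
python3 -m jog '[{"gripper":0.31,"linear":[0,0,0],"yaw":0},{"gripper":0.31,"linear":[0,0,0],"yaw":0},{"gripper":0.31,"linear":[0,0,0],"yaw":0}]'; python3 - <<'E'
from h import *
from station import arm
np.set_printoptions(precision=4,suppress=True)
T=dict(np.load("top3.npz"));T0=dict(np.load("top0.npz"))
for n,p in dict(capL=(395,296),capD=(412,314),capU=(405,279),cap4=(400,310),grip=(413,296),fl1=(396,240),fl2=(414,220),fl3=(430,245),bar=(414,238)).items(): print(n,dep(T,*p))
import cv2
def diff(a,b): 
    return cv2.phaseCorrelate(*[cv2.cvtColor(i[a[1]:b[1],a[0]:b[0]],cv2.COLOR_BGR2GRAY).astype(np.float32) for i in(T0["color"],T["color"])])
print("tumbler",diff((310,135),(370,205)),"pot",diff((150,200),(195,245)),"handle",diff((225,310),(260,345)))
E
```

```text
time: 20.2
ee_pos: [0.6847, -0.1954, 0.2842]
tcp_rot: [-1.571, -0.0, 1.621]
force: [0.3, 0.6, -0.6]
gripper_width: 0.309
capL [ 0.4835 -0.175   0.0278]
capD [ 0.4445 -0.2128  0.0285]
capU [ 0.5221 -0.1979  0.0284]
cap4 [ 0.4527 -0.1858  0.0287]
grip [ 0.4859 -0.2072  0.0562]
fl1 [ 0.608  -0.1698  0.0595]
fl2 [ 0.6505 -0.2021  0.0869]
fl3 [ 0.5976 -0.2398  0.0761]
bar [ 0.6173 -0.2256  0.0088]
tumbler ((-0.06611520207200527, 0.056835349953985315), 0.8437901764004319) pot ((0.5077126936618122, 0.43769919122768286), 0.9251486253149716) handle ((-0.08916737983064849, -0.07994944250343039), 0.9996550883407946)
```

```bash
python3 -c "
from station import arm
print(arm.finish_job())"
```

```text
the job is handed in; nothing more can be done
None
```

The lid and the infuser are both on the oven pan, and I handed the job in at about 20 s of the 72 s allowed. I squeezed the lid's tabs, lifted it off and set it grip side up on the near half of the pan. Then I lifted the infuser straight out by its bar and stood it upright on the far half, beside the lid.

**Forces:** The highest force in any reading was about 7 N, as each part touched the pan. I released each only after that contact.

**Lid:** The cap top reads 27.8 to 28.7 mm at four points (expected 27 mm), so the lid lies flat.

**Infuser:** The pictures show it standing upright inside the pan, clear of the lid. I have no good depth check of this, because my sample points missed the flange and the bar.

**Kettle and tumbler:** The top view shows no shift of either, to within 0.1 pixel. For the kettle I compared its handle.

**Pinch pot:** The comparison gave a 0.5 to 0.7 pixel shift, about 1 mm. The arm never went near the pot and it looks the same in the pictures, so I put this down to image noise or lighting.

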